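# Tip the track rollers to the rim of their tube

## Task

Pick up the slotted tube that holds the row of four brass track rollers, tip its open mouth down slowly and stop when the first roller's front face reaches the rim (level to within a centimetre), ready to be pinched out by hand. Do not let that roller come right out, and do not touch the rollers with the gripper. Then lay the tube back on its own wooden rest without dropping it, level, slot up, mouth the same way as before, let go, and leave the other tube and the paint tin alone.

Things in the scene. Friction and masses are not known exactly. Their poses are not given: they have to be found in the camera images.
- tube: Aluminium tube with the rollers, 170 mm long, 36 mm across, 2 mm wall, 150 g, an 18 mm slot all along its top (+z). Origin at its centre, on the axis. +x runs along the axis from the open mouth (41 mm collar, x = -85 mm, towards the robot) to the closed tail (black cap, x = +85 mm). Lies level on its rest. Grip its sides at the middle, between the rest's supports, fingers closing along y.
- tube_mouth (a point): Centre of the tube's open mouth, in the plane of the rim; its axes are those of the tube.
- rollers (a joint): How far the row of rollers has slid towards the mouth, m; starts at 0 to 0.02. At 0.070 the first roller's front face is level with the rim; at 0.090 that roller is right out. A greased close fit: stays put near level, slides once the mouth is tipped down 7 to 14 degrees, at a steady speed growing with tilt (15 to 40 mm/s at 30 degrees), stops as the tube is levelled. Mouth up slides it back.
- roller_front (a point): Centre of the front face (towards the mouth) of the first of four brass rollers on one axle, each 29 mm across and 20 mm wide, 22 mm apart, 160 to 260 g in all (unknown); it moves with them, axes as the tube.
- rest: Wooden rest of the tube with the rollers, fixed to the bench: base 150 x 70 mm, 12 mm thick, two V supports 14 mm thick, 55 mm either side of its middle along x, open upwards, 45 degree faces reaching 31 mm to each side and up to about 3 mm under the axis of a lying tube. Origin under the middle of the base; +x along the tube, mouth to tail.
- rest_seat (a point): Where the middle of the tube's axis lies when it is home on its rest, 70 mm above the bench; axes as the rest.
- tube_b: The other tube, to be left alone: the same tube on an equal rest, but holding one thin steel rod instead of rollers. Origin at its centre, axes as for the first tube.
- tin: Paint tin, 74 mm across and 110 mm tall, to be left alone; origin at the centre of its underside.
Mind the look-alikes: they are no part of the job. What is shaped like the tube but orange is not meant. Leave any pink look-alike of the rest alone.

How it is judged (in metres and radians):
On the way, in this order (a step that is already met when the one before it is completed fails the run):
1. the tube is lifted off its rest and tipped mouth-down by more than 6 degrees, the rollers still inside (angle between tube's own x axis and vertical below 1.466 rad and value of joint rollers below 0.058 m and distance between tube and rest_seat above 0.03 m).
2. the front face of the first roller is within 10 mm of the rim (value of joint rollers between 0.06 and 0.08 m), for 0.2 s.
At the end, for the whole second after the job is handed in: First roller's front face within 10 mm of the rim, in or out. Tube at rest on both supports of its own rest: middle within 20 mm of the seat (8 mm in height), axis within 10 degrees of the rest's, mouth at the same end as before, slot up within 15 degrees (all of step 2 and horizontal distance between tube and rest_seat below 0.02 m and z of tube in the frame of rest_seat between -0.008 and 0.008 m and angle between the x axis of tube and the x axis of rest, either way round below 0.175 rad and x of tube_mouth in the frame of rest below -0.05 m and angle between tube's own z axis and vertical below 0.26 rad and linear speed of tube below 0.02 m/s); the robot touches nothing.
It fails at once if the first roller came right out of the tube (20 mm beyond the rim) (value of joint rollers above 0.09 m).
It fails at once if the gripper touched the rollers (contact force between the fingers and rollers above 0.5 N).
It fails at once if the tube was dropped: let go while more than 12 mm above its place on the rest (contact force between the fingers and tube below 0.05 N and z of tube in the frame of rest_seat above 0.012 m).
It fails at once if the other tube was moved by more than 15 mm (distance of tube_b from where it was at the start of the episode above 0.015 m).
It fails at once if the paint tin was moved by more than 20 mm (distance of tin from where it was at the start of the episode above 0.02 m).
It also fails if it takes over 51 s, if anything falls off the work surface, if the arm or the gripper's body presses on something with over 40 N, if the wrist force passes 120 N, or if a joint passes its speed limit or range.

## Robot

A 6-joint arm with a two-finger parallel gripper is mounted at the origin on the work surface. World frame = base frame: x ahead of the robot, y to its left, z up, the work surface at z = 0. Lengths are in mm, angles in rad, forces in N, time in s.
With the tool pointing down it reaches from about 350 to 775 mm from the base axis. Payload 7.3 kg.
Tool frame: the origin (TCP) lies midway between the tips of the shut fingers; the grasp point (between the pads) lies 19 mm behind it; x points along the fingers, y is the direction in which the jaws open and shut, and the axes are right-handed (so a half turn about x gives the same grasp; the last joint's range is limited). The gripper opens to 92 mm and grips with 3 to 60 N. Pads are 19 mm wide; open, the fingers measure 130 mm over their backs; the gripper's body (75 mm by 190 mm) begins 47 mm behind the grasp point.
Start: joints at [-1.355, 0.342, 1.524, -0, 1.275, -0.146], TCP at [185.851, -491.024, 226.741] pointing down, gripper open.
Joint ranges: [-2.53, 2.53], [-0.77, 2.02], [0.04, 2.7], [-1, 4.14], [0.28, 2.66], [-3.11, 3.11]. Speed limits (rad/s): [2.57, 2.57, 3.14, 3.14, 3.14, 3.14].

## Interface

Orientations are given as [roll, pitch, yaw] about the fixed x, y, z axes, in that order (R = Rz(yaw) Ry(pitch) Rx(roll)).
In Python, from plant import get_obs, capture, close_job gives the robot as it stands. The module is installed in compiled form; this text tells all that it offers.
- The arm moves only by the tool send_rows, never from a script. Its argument "moves" is a list of rows, each a list of 4 numbers: the shift along the tool's x, y, z in mm, then the turn about the tool's x in degrees. In form: [[tx, ty, tz, yaw], ...]. A call has 1 to 8 rows; each row shifts and turns the commanded pose from where the row before left it, along the tool's axes as they then stand; what a row does not reach is not made up. A row lasts 1/8 s, in which the tool goes at most 62.5 mm and 10.7 degrees, less where a joint would pass 70% of its speed; a pose out of reach is approached as far as the arm can. A call with a gripper value outside its range is refused whole. "hand" is the opening, from 0 (shut) to 1 (fully open), set as the call begins (left out, the last holds). The fingers move at their own pace and stop on an object; the grip force is fixed at half the most. Time passes only in rows, so rows that do not move let the fingers close. It gives the time, the measured TCP pose, the force and the opening at its end, in the units of the state.
- get_obs(): the state, without advancing time (a new reading comes with each control period).
- capture(name): name is "side" or "top"; returns a dict with "image" (400x640x3 uint8, red, green, blue), "K" (3x3 intrinsics, pixels), "dist" ([k1, k2, p1, p2, k3] as OpenCV has them; the pictures are not rectified), "position" and "attitude" of the camera in the world. Camera axes: x right, y down, z forward; pixel columns grow to the right and rows downward; lengths in mm; the calibration is good to about 2 mm. A picture is of the moment at which its call begins. There is no depth.
- close_job(): hands the job in, once; it reports no verdict.
The state is a dict: "time": time; "joint_positions": joint angles; "dq": joint speeds; "tau": joint torques, N m; "tool_pos": TCP position; "tcp_rot": TCP orientation; "contact_force": force on the tool from outside, world axes, zero at the start; "moment": the same for the moment, N m; "grip_width": finger opening in mm.
Only numpy, scipy, OpenCV 4.12 (cv2) and the standard library are available. Lean on these libraries where they do the work, as an engineer would, in place of code of your own. Each camera call takes 0.05 s, during which the arm holds its last target. There are 200 camera calls.

## Working session

There is one attempt and no reset: what is moved stays moved. The work goes in short steps, Python scripts to look and compute and a tool call to move; the robot and the scene stay as the last step left them, time stands still between calls to the robot, and variables do not carry over. Pictures are saved under pics/ and viewed, about 8 in all and at most 12, crops included, and the job is handed in when it is done.

Besides the shell and the picture viewer there is one more tool, called after ">>>" as name(argument=value, ...) on one line, values as JSON. send_rows: Moves the arm, as the interface text tells. Its arguments: {"type":"object","properties":{"moves":{"type":"array","items":{"type":"array","items":{"type":"number"}}},"hand":{"type":"number"}},"required":["moves"]}

```bash
mkdir -p pics; python3 - <<'E'
from plant import get_obs,capture
import cv2,json,numpy as np,pickle
o=get_obs();print(o)
for n in("top","side"):
    c=capture(n);cv2.imwrite(f"pics/{n}0.png",c["image"][:,:,::-1]);pickle.dump(c,open(f"{n}0.pkl","wb"))
    print(n,c["K"],c["dist"],c["position"],c["attitude"])
E
```

```text
{'time': 0.0, 'joint_positions': array([-1.35498041e+00,  3.42758521e-01,  1.52506364e+00, -1.45769295e-06,
        1.27538794e+00, -1.45974639e-01]), 'dq': array([-0.00155823,  0.00100936, -0.0018126 , -0.00051609, -0.00125408,
        0.00039507]), 'tau': array([-5.09159254e-04, -4.31247103e+01, -2.44223571e+01,  7.17753265e-02,
        5.59368299e-02, -1.26275868e-04]), 'tool_pos': array([ 185.76410295, -490.58087017,  226.01011561]), 'tcp_rot': array([-1.7159092 ,  1.56917888,  1.78747444]), 'contact_force': array([-0.31962743,  0.52428832, -0.7549982 ]), 'moment': array([ 0.04034662, -0.03857642, -0.07795257]), 'grip_width': 91.80943962461976}
top [[423.8478807    0.         329.23552632]
 [  0.         423.8478807  198.39640782]
 [  0.           0.           1.        ]] [0.01737703 0.         0.         0.         0.        ] [ 364.71166082   30.6440391  1102.55153757] [-3.02735945  0.01755854 -1.5996256 ]
side [[508.72186844   0.         312.38957551]
 [  0.         508.72186844 187.22727781]
 [  0.           0.           1.        ]] [-0.03999563  0.          0.          0.          0.        ] [-332.25542547  951.06548515  816.34172129] [-2.11807723e+00 -2.28788051e-03 -2.41077946e+00]
```

View pics/top0.png

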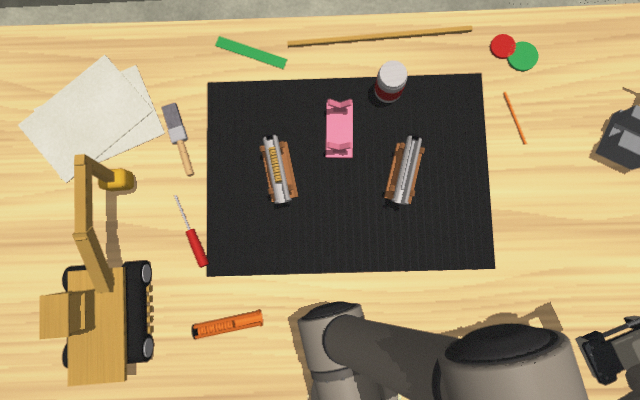

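View pics/side0.png

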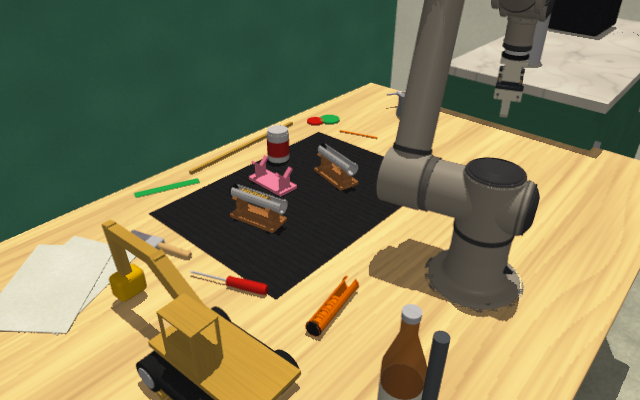

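Left tube (top view, around (278,168)) holds the brass rollers, with its mouth at the lower end (~(282,202)). The right tube (405,170), the tin (391,80), the pink rest (339,128) and the orange tube (228,324) must be left alone. Next I measure the pose.

```bash
cat > h.py <<'E'
import numpy as np,cv2,pickle
from scipy.spatial.transform import Rotation as R
def ray(c,uv,z):
    p=cv2.undistortPoints(np.array(uv,float).reshape(-1,1,2),c["K"],c["dist"])[:,0]
    d=np.c_[p,np.ones(len(p))]@R.from_euler("xyz",c["attitude"]).as_matrix().T
    return c["position"]+d*((np.reshape(z,-1)-c["position"][2])/d[:,2])[:,None]
def proj(c,X):
    M=R.from_euler("xyz",c["attitude"]).as_matrix().T
    return cv2.projectPoints(np.array(X,float).reshape(-1,1,3),M,-M@np.array(c["position"]),c["K"],c["dist"])[0][:,0]
E
python3 - <<'E'
from h import *
c=pickle.load(open("top0.pkl","rb"));s=pickle.load(open("side0.pkl","rb"))
im=c["image"];x0,y0=235,115
roi=im[y0:225,x0:320].astype(int);hsv=cv2.cvtColor(im[y0:225,x0:320],cv2.COLOR_RGB2HSV)
grey=((hsv[...,1]<50)&(hsv[...,2]>90)).astype(np.uint8)
yel=((hsv[...,0]>18)&(hsv[...,0]<35)&(hsv[...,1]>100)&(hsv[...,2]>120)).astype(np.uint8)
for n,m in(("grey",grey),("yel",yel)):
    p=np.argwhere(m)[:,::-1].astype(np.float32)+[x0,y0]
    r=cv2.minAreaRect(p.astype(np.float32));b=cv2.boxPoints(r)
    print(n,len(p),r);print(ray(c,b,70).round(1)); 
a=cv2.resize(im[y0:225,x0:320][:,:,::-1],None,fx=5,fy=5,interpolation=cv2.INTER_NEAREST)
si=s["image"][175:240,215:300][:,:,::-1]
b=cv2.resize(si,None,fx=4.4,fy=4.4,interpolation=cv2.INTER_NEAREST)
o=np.zeros((550,800,3),np.uint8);o[:550,:425]=a;o[:b.shape[0],426:426+b.shape[1]]=b
cv2.imwrite("pics/crop.png",o)
from plant import get_obs
print(R.from_euler("xyz",get_obs()["tcp_rot"]).as_matrix().round(3))
E
```

```text
grey 694 ((276.40411376953125, 168.91094970703125), (67.86458587646484, 15.489364624023438), 78.90628051757812)
[[642.9 208.2  70. ]
 [649.3 170.   70. ]
 [480.9 140.5  70. ]
 [474.7 178.   70. ]]
yel 199 ((274.48675537109375, 163.68704223632812), (34.09473419189453, 6.128811836242676), 78.11134338378906)
[[615.6 194.3  70. ]
 [618.4 179.3  70. ]
 [533.7 163.1  70. ]
 [531.  178.   70. ]]
[[-0.     0.354 -0.935]
 [ 0.001 -0.935 -0.354]
 [-1.    -0.001 -0.   ]]
```

View pics/crop.png

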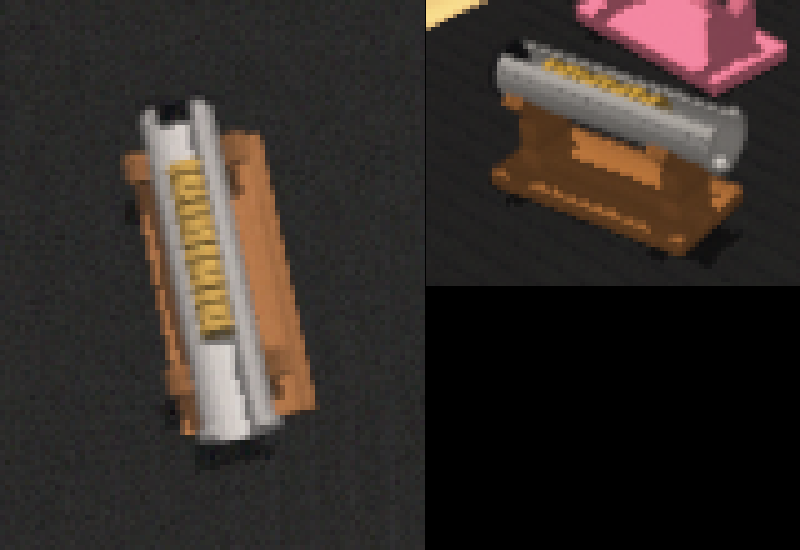

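The rollers are inside the left tube. Its mouth is at about (478,159) mm and its tail at about (646,189). The middle is about (562,174), the axis yaw about 10°, and roller travel about 15 mm so far. I'm moving above it.

>>> send_rows(hand=1, moves=[[0,-10,-8,10.5],[0,-30,-25,0],[0,-45,-37,0],[0,-45,-37,0],[0,-45,-37,0],[0,-45,-37,0],[0,-45,-37,0],[0,-45,-37,0]])

```text
time: 1.1
tool_pos: [380.1, -138.0, 226.7]
tcp_rot: [2.12, 1.571, -0.843]
contact_force: [1.3, 0.1, 0.1]
grip_width: 91.7
```

>>> send_rows(moves=[[0,-45,-37,0],[0,-45,-37,0],[0,-45,-37,0],[0,-45,-37,0],[0,-45,-37,0],[0,-30,-25,0],[0,-20,-18,0],[0,0,0,0]])

```text
time: 2.1
tool_pos: [555.2, 172.7, 225.7]
tcp_rot: [-0.005, 1.569, -2.965]
contact_force: [0.8, 0.2, -0.4]
grip_width: 92.0
```

>>> send_rows(moves=[[15,0,-7,0],[35,0,0,0],[35,0,0,0],[35,0,0,0],[30,0,0,0],[15,0,0,0],[10,0,0,0],[0,0,0,0]])

```text
time: 3.1
tool_pos: [562.0, 172.3, 51.6]
tcp_rot: [0.433, 1.571, -2.531]
contact_force: [0.5, 0.6, 0.2]
grip_width: 92.1
```

```bash
python3 - <<'E'
from h import *
from plant import capture,get_obs
s=capture("side");t=capture("top");print(get_obs()["tool_pos"],get_obs()["contact_force"])
o=np.zeros((560,800,3),np.uint8)
a=cv2.resize(s["image"][140:250,200:320][:,:,::-1],(400,367));b=cv2.resize(t["image"][105:230,220:340][:,:,::-1],(400,417))
o[:367,:400]=a;o[:417,400:]=b;cv2.imwrite("pics/g1.png",o)
E
```

```text
[562.65223763 172.63475598  52.5690847 ] [ 0.15069708  0.38613894 -0.18733289]
```

View pics/g1.png

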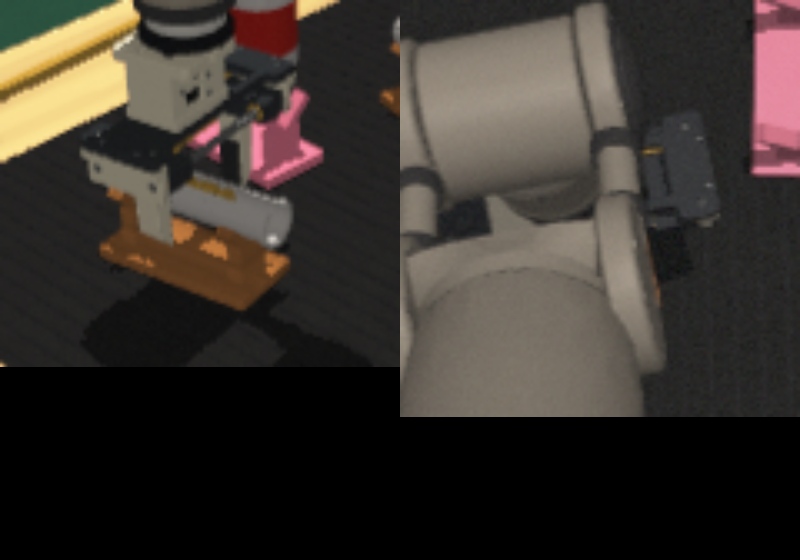

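The side view shows the fingers straddling the tube's middle. The mouth end and the slot in front of the gripper stay visible there at crop (280,225). The top view is blocked by the arm. Now I close.

>>> send_rows(hand=0, moves=[[0,0,0,0],[0,0,0,0],[0,0,0,0],[0,0,0,0],[0,0,0,0],[0,0,0,0]])

```text
time: 3.95
tool_pos: [561.7, 174.7, 52.0]
tcp_rot: [-1.645, 1.567, 1.674]
contact_force: [-4.5, 20.2, 5.2]
grip_width: 36.2
```

>>> send_rows(moves=[[0,-1.5,0,0],[0,-1.5,0,0],[0,0,0,0],[0,0,0,0]])

```text
time: 4.45
tool_pos: [561.5, 175.3, 51.8]
tcp_rot: [1.744, 1.571, -1.219]
contact_force: [-1.2, -1.0, 3.3]
grip_width: 35.3
```

>>> send_rows(moves=[[-5,0,0,0],[-10,0,0,0],[-15,0,0,0],[-15,0,0,0],[-10,0,0,0],[-5,0,5,0],[0,0,15,0],[0,0,20,0]])

```text
time: 5.45
tool_pos: [521.3, 168.3, 111.5]
tcp_rot: [0.195, 1.57, -2.768]
contact_force: [0.1, 0.0, -4.5]
grip_width: 35.8
```

>>> send_rows(moves=[[0,0,25,0],[0,0,25,0],[5,0,15,0],[10,0,5,0],[15,0,0,0],[10,0,0,0],[0,0,0,0]])

```text
time: 6.32
tool_pos: [452.9, 155.9, 70.8]
tcp_rot: [0.036, 1.569, -2.927]
contact_force: [0.1, 0.0, -3.1]
grip_width: 35.5
```

```bash
cat > look.py <<'E'
from h import *
import sys
from plant import capture,get_obs
s=capture("side");o=get_obs();print(o["time"],o["tool_pos"].round(1),o["contact_force"].round(1))
u0,v0=proj(s,[o["tool_pos"]])[0].astype(int);print(u0,v0)
pickle.dump(s,open(sys.argv[1]+".pkl","wb"))
a=s["image"][v0-60:v0+50,u0-70:u0+80][:,:,::-1]
cv2.imwrite(f"pics/{sys.argv[1]}.png",cv2.resize(a,None,fx=5,fy=5,interpolation=cv2.INTER_NEAREST))
print("crop origin",u0-70,v0-60)
E
python3 look.py l1
```

```text
6.375 [453.3 156.   71.4] [ 0.4  0.  -3.7]
291 208
crop origin 221 148
```

View pics/l1.png

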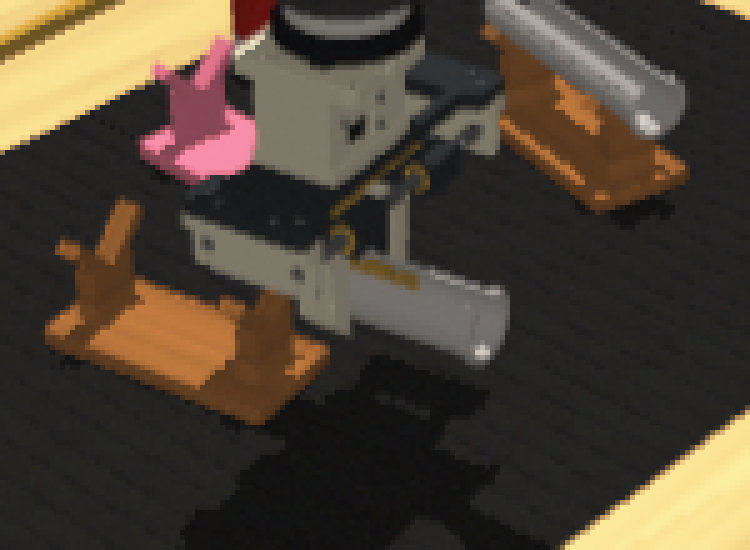

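The tube is held level. The mouth is at crop (490,325) and the brass front at (418,283), well inside. The tail is over the rest's near support. Now I lower the tube so the support lifts the tail.

>>> send_rows(moves=[[8,0,0,0],[8,0,0,0],[5,0,0,0],[4,0,0,0],[4,0,0,0],[4,0,0,0],[0,0,0,0]])

```text
time: 7.25
tool_pos: [452.8, 155.9, 38.4]
tcp_rot: [0.123, 1.57, -2.84]
contact_force: [-3.2, -3.1, 1.4]
grip_width: 35.7
```

```bash
python3 look.py l2
```

```text
7.3 [452.8 155.9  38.5] [-4.1 -2.5  0.5]
291 218
crop origin 221 158
```

View pics/l2.png

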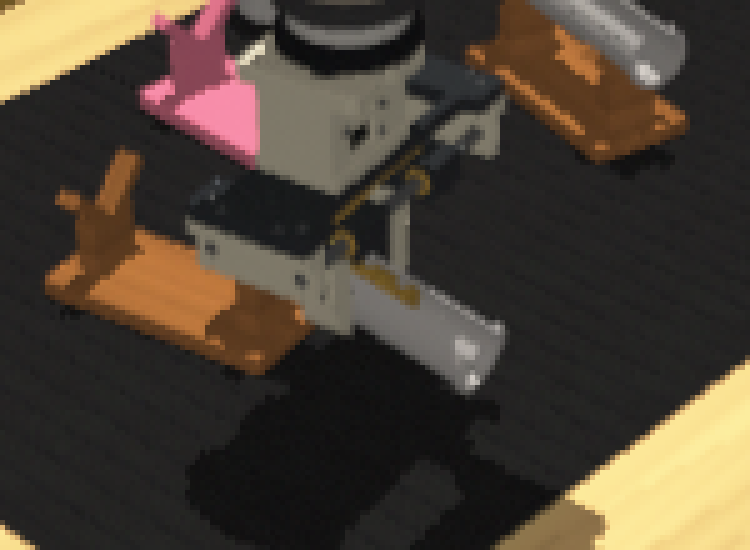

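Tipping works: the mouth is visibly lower, with the rim at crop (485,350) and the brass front at about (415,297). I'll measure travel numerically from here.

```bash
cat > meas.py <<'E'
from h import *
import sys
def meas(s,tcp,th,yaw=np.radians(10.1),save=None):
    th=np.radians(th);h=np.array([np.cos(yaw),np.sin(yaw),0])
    u=np.cos(th)*h+np.array([0,0,np.sin(th)]);n=-np.sin(th)*h+np.array([0,0,np.cos(th)])
    C=np.array(tcp)+[0,0,19];S=np.arange(-110,0,.5)
    hsv=cv2.cvtColor(s["image"],cv2.COLOR_RGB2HSV)
    y=((hsv[...,0]>15)&(hsv[...,0]<35)&(hsv[...,1]>90)&(hsv[...,2]>80)).astype(np.uint8)
    uv=proj(s,C+S[:,None]*u+14*n)
    pts=np.argwhere(y)[:,::-1]
    d=np.linalg.norm(pts[:,None]-uv[None],axis=2);k=d.argmin(1);ok=(d.min(1)<3)&(S[k]<-22)&(S[k]>-109)
    sv=np.sort(S[k][ok]);f=sv[:5] if len(sv) else None
    rim=proj(s,[C-85*u+20.5*n,C-85*u-20.5*n])
    return f,len(sv),rim.round(1),(-15-sv[0] if len(sv) else None)
if __name__=="__main__":
    from plant import capture,get_obs
    if len(sys.argv)>3: s=pickle.load(open(sys.argv[3]+".pkl","rb"));tcp=eval(sys.argv[2])
    else: s=capture("side");o=get_obs();tcp=o["tool_pos"];print(o["time"],tcp.round(1),o["contact_force"].round(1),o["grip_width"])
    print(meas(s,tcp,float(sys.argv[1])))
E
python3 meas.py 0 "[453,156,71.4]" l1; for a in 9 12 15; do python3 meas.py $a "[452.8,155.9,38.5]" l2;done
```

```text
(array([-43. , -42. , -39. , -38.5, -36.5]), 17, array([[319. , 205. ],
       [318.8, 218.4]]), np.float64(28.0))
(array([-41. , -39.5, -38.5, -37. , -36. ]), 12, array([[319.6, 220.4],
       [317.4, 232.4]]), np.float64(26.0))
(array([-41.5, -40. , -39. , -38.5, -37.5]), 17, array([[319.7, 221.9],
       [316.7, 233.4]]), np.float64(26.5))
(array([-40.5, -39. , -38. , -37.5, -36.5]), 18, array([[319.7, 223.4],
       [316.1, 234.4]]), np.float64(25.5))
```

```bash
cat > meas.py <<'E'
from h import *
import sys
def meas(s,tcp,th,yaw=np.radians(10.1)):
    th=np.radians(th);h=np.array([np.cos(yaw),np.sin(yaw),0]);l=np.array([-h[1],h[0],0])
    u=np.cos(th)*h+np.array([0,0,np.sin(th)]);n=np.cross(u,l)
    C=np.array(tcp)+[0,0,19]
    hsv=cv2.cvtColor(s["image"],cv2.COLOR_RGB2HSV)
    y=((hsv[...,0]>15)&(hsv[...,0]<35)&(hsv[...,1]>90)&(hsv[...,2]>80))
    p=np.argwhere(y)[:,::-1].astype(float)
    q=ray(s,p,0)-s["position"]; O=s["position"]
    P=O+q*(((C+13*n-O)@n)/(q@n))[:,None]-C
    S,L=P@u,P@l
    k=(S<-18)&(S>-115)&(abs(L)<12)
    i=np.argsort(S[k])[:7]
    a=np.linspace(0,2*np.pi,73)[:,None]
    e=proj(s,C-85*u+20.5*(np.cos(a)*l+np.sin(a)*n))
    print("front (s,lat):",np.c_[S[k],L[k]][i].round(0).tolist(),k.sum(),"joint~",-15-S[k].min() if k.any() else None)
    print("rim u max %.1f at v %.1f ; v max %.1f at u %.1f"%(e[:,0].max(),e[e[:,0].argmax(),1],e[:,1].max(),e[e[:,1].argmax(),0]))
if __name__=="__main__":
    from plant import capture,get_obs
    if len(sys.argv)>3: s=pickle.load(open(sys.argv[3]+".pkl","rb"));tcp=eval(sys.argv[2])
    else: s=capture("side");o=get_obs();tcp=o["tool_pos"];print(o["time"],tcp.round(1),o["contact_force"].round(1))
    meas(s,tcp,float(sys.argv[1]))
E
python3 meas.py 0 "[453,156,71.4]" l1; for a in 9 12 15; do python3 meas.py $a "[452.8,155.9,38.5]" l2;done
```

```text
front (s,lat): [[-47.0, 10.0], [-45.0, 12.0], [-44.0, 6.0], [-42.0, 8.0], [-40.0, 9.0], [-39.0, 4.0], [-38.0, 10.0]] 25 joint~ 31.68301272552837
rim u max 323.0 at v 208.0 ; v max 219.5 at u 316.8
front (s,lat): [[-45.0, 11.0], [-43.0, 7.0], [-41.0, 9.0], [-41.0, 4.0], [-39.0, 11.0], [-39.0, 6.0], [-37.0, 7.0]] 22 joint~ 29.91413081568315
rim u max 322.7 at v 221.2 ; v max 233.6 at u 315.2
front (s,lat): [[-43.0, 8.0], [-41.0, 10.0], [-41.0, 5.0], [-39.0, 12.0], [-39.0, 7.0], [-39.0, 2.0], [-37.0, 9.0]] 27 joint~ 28.03747429783573
rim u max 322.5 at v 222.1 ; v max 234.7 at u 314.7
front (s,lat): [[-41.0, 6.0], [-39.0, 8.0], [-39.0, 3.0], [-38.0, 10.0], [-37.0, 5.0], [-37.0, -1.0], [-35.0, 7.0]] 26 joint~ 26.35238391450394
rim u max 322.3 at v 223.1 ; v max 235.8 at u 314.0
```

```bash
python3 meas.py 0 "[562,174.5,51.5]" side0
```

```text
front (s,lat): [[-48.0, 9.0], [-46.0, 11.0], [-43.0, 7.0], [-41.0, 8.0], [-40.0, 3.0], [-39.0, 9.0], [-38.0, 4.0]] 23 joint~ 33.28453037887391
rim u max 287.8 at v 201.9 ; v max 212.8 at u 281.5
```

>>> send_rows(moves=[[0,0,0,0],[0,0,0,0],[0,0,0,0],[0,0,0,0],[0,0,0,0],[0,0,0,0],[0,0,0,0],[0,0,0,0]])

```text
time: 8.3
tool_pos: [452.8, 155.9, 38.6]
tcp_rot: [0.176, 1.57, -2.787]
contact_force: [-3.7, -2.8, 0.5]
grip_width: 35.8
```

```bash
python3 meas.py 15
```

```text
8.35 [452.9 155.9  38.6] [-3.8 -3.1  0. ]
front (s,lat): [[-44.0, 9.0], [-43.0, 4.0], [-41.0, 6.0], [-41.0, 1.0], [-40.0, 8.0], [-39.0, 3.0], [-38.0, 10.0]] 28 joint~ 28.549183087284725
rim u max 322.3 at v 223.1 ; v max 235.7 at u 314.0
```

>>> send_rows(moves=[[2,0,0,0],[2,0,0,0],[0,0,0,0],[0,0,0,0],[0,0,0,0],[0,0,0,0],[0,0,0,0],[0,0,0,0]])

```text
time: 9.35
tool_pos: [453.2, 156.0, 34.7]
tcp_rot: [0.728, 1.571, -2.235]
contact_force: [-4.7, -3.1, 0.3]
grip_width: 35.3
```

```bash
python3 meas.py 19
```

```text
9.4 [453.2 156.   34.7] [-4.2 -3.3  1.1]
front (s,lat): [[-49.0, 7.0], [-49.0, 2.0], [-47.0, 9.0], [-47.0, 4.0], [-47.0, -1.0], [-45.0, 6.0], [-45.0, 1.0]] 40 joint~ 34.05750707610182
rim u max 321.8 at v 225.7 ; v max 238.2 at u 312.8
```

>>> send_rows(moves=[[0,0,0,0],[0,0,0,0],[0,0,0,0],[0,0,0,0],[0,0,0,0],[0,0,0,0],[0,0,0,0],[0,0,0,0]])

```text
time: 10.4
tool_pos: [453.2, 156.0, 34.7]
tcp_rot: [0.769, 1.571, -2.194]
contact_force: [-4.6, -3.2, 0.3]
grip_width: 35.3
```

```bash
python3 meas.py 19
```

```text
10.45 [453.2 156.   34.7] [-4.6 -3.6  1.2]
front (s,lat): [[-59.0, 7.0], [-57.0, 9.0], [-57.0, 4.0], [-57.0, -1.0], [-55.0, 6.0], [-55.0, 1.0], [-53.0, 8.0]] 51 joint~ 43.65497780093941
rim u max 321.7 at v 225.7 ; v max 238.2 at u 312.8
```

>>> send_rows(moves=[[0,0,0,0],[0,0,0,0],[0,0,0,0],[0,0,0,0],[0,0,0,0],[0,0,0,0],[0,0,0,0],[0,0,0,0]])

```text
time: 11.45
tool_pos: [453.2, 156.0, 34.7]
tcp_rot: [1.31, 1.571, -1.653]
contact_force: [-4.6, -3.1, 0.9]
grip_width: 35.5
```

```bash
python3 look.py l3; python3 meas.py 19
```

```text
11.5 [453.2 156.   34.7] [-4.5 -4.6  0.5]
291 219
crop origin 221 159
11.55 [453.2 156.   34.7] [-4.  -2.6  0.4]
front (s,lat): [[-66.0, 9.0], [-66.0, 4.0], [-64.0, 6.0], [-64.0, 1.0], [-63.0, 8.0], [-62.0, 3.0], [-62.0, -2.0]] 61 joint~ 51.342909607433754
rim u max 321.7 at v 225.7 ; v max 238.2 at u 312.8
```

View pics/l3.png

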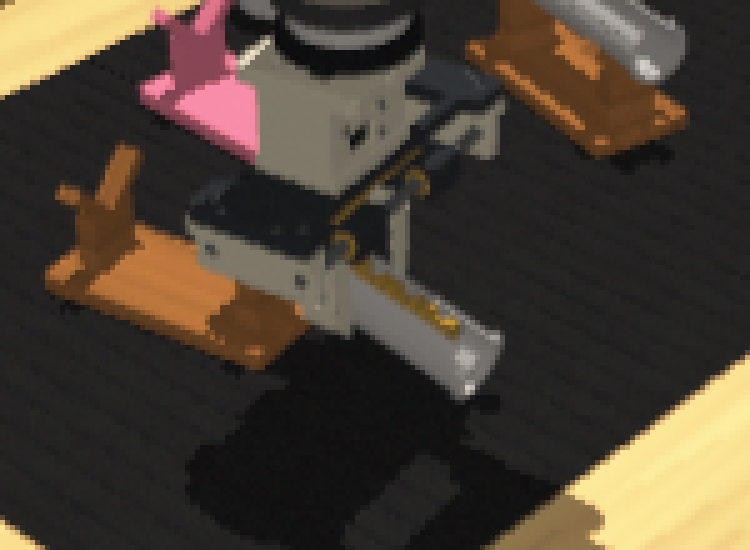

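The brass front is now at crop (460,330) and the rim's slot edge at about (493,345), so it still has about 20–28 mm to go. Before it runs further I return and level on the rest.

>>> send_rows(moves=[[-15,0,0,0],[-20,0,-10,0],[-10,0,-30,0],[0,0,-35,0],[0,0,-25,0],[8,0,-10,0],[8,0,0,0],[6,0,0,0]])

```text
time: 12.55
tool_pos: [561.9, 175.5, 57.7]
tcp_rot: [3.002, 1.569, 0.039]
contact_force: [4.6, -1.9, 2.5]
grip_width: 35.7
```

>>> send_rows(moves=[[5,0,0,0],[0,0,0,0]])

```text
time: 12.8
tool_pos: [561.5, 175.4, 52.7]
tcp_rot: [2.739, 1.57, -0.223]
contact_force: [4.0, -1.4, 1.1]
grip_width: 35.4
```

```bash
python3 look.py l4; python3 meas.py 0
```

```text
12.85 [561.4 175.5  52.8] [ 2.9 -1.9  1.5]
258 202
crop origin 188 142
12.9 [561.3 175.4  52.8] [ 3.7 -1.2  0.4]
front (s,lat): [[-85.0, 10.0], [-83.0, 12.0], [-80.0, 8.0], [-78.0, 9.0], [-77.0, 4.0], [-76.0, 11.0], [-75.0, 5.0]] 54 joint~ 70.00690298201046
rim u max 287.7 at v 201.7 ; v max 212.7 at u 281.4
```

View pics/l4.png

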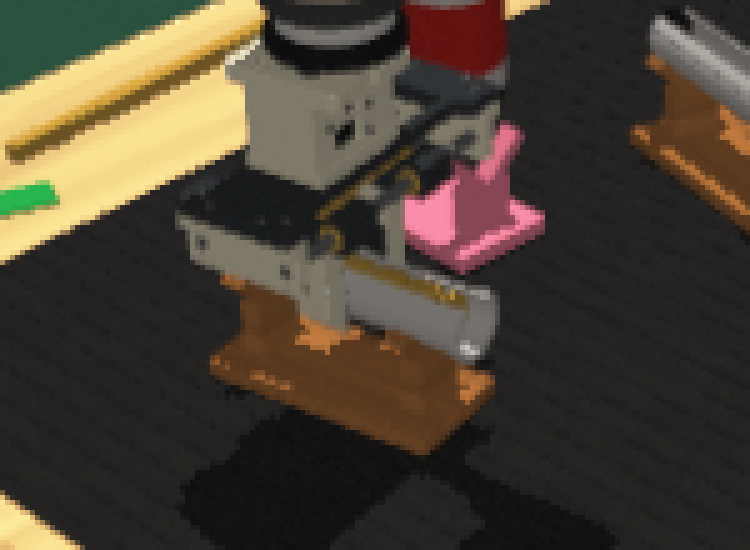

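Travel on the same basis as the first picture has gone from 33 to 70, so the true value is about 52 mm. The picture agrees: brass front at crop (465,295), collar edge at (493,300). It needs about 18 mm more, so I make a second, gentler pass.

>>> send_rows(moves=[[-10,0,0,0],[-15,0,0,0],[-10,0,15,0],[0,0,30,0],[0,0,35,0],[5,0,25,0],[10,0,5,0],[10,0,0,0]])

```text
time: 13.9
tool_pos: [453.4, 156.1, 62.7]
tcp_rot: [3.11, 1.57, 0.147]
contact_force: [0.9, -0.6, -2.5]
grip_width: 35.4
```

>>> send_rows(moves=[[10,0,0,0],[8,0,0,0],[5,0,0,0],[3,0,0,0],[0,0,0,0],[0,0,0,0]])

```text
time: 14.65
tool_pos: [453.4, 156.0, 36.8]
tcp_rot: [2.377, 1.571, -0.586]
contact_force: [-0.8, -2.6, -1.6]
grip_width: 35.4
```

```bash
python3 meas.py 17
```

```text
14.7 [453.3 155.9  36.8] [-0.2 -2.1 -1.1]
front (s,lat): [[-77.0, 5.0], [-75.0, 7.0], [-75.0, 2.0], [-73.0, 4.0], [-73.0, -1.0], [-71.0, 6.0], [-71.0, 1.0]] 72 joint~ 61.513149999363705
rim u max 321.9 at v 224.4 ; v max 236.9 at u 313.4
```

>>> send_rows(moves=[[0,0,0,0],[0,0,0,0],[0,0,0,0],[0,0,0,0],[0,0,0,0]])

```text
time: 15.32
tool_pos: [453.3, 156.0, 36.7]
tcp_rot: [2.541, 1.571, -0.422]
contact_force: [-0.6, -2.3, -1.1]
grip_width: 35.4
```

```bash
python3 meas.py 17
```

```text
15.375 [453.3 156.   36.7] [-0.6 -2.3 -1.9]
front (s,lat): [[-80.0, 6.0], [-78.0, 3.0], [-76.0, 5.0], [-76.0, -0.0], [-75.0, 7.0], [-74.0, 2.0], [-74.0, -3.0]] 77 joint~ 65.2942952020843
rim u max 321.9 at v 224.4 ; v max 236.9 at u 313.4
```

>>> send_rows(moves=[[0,0,0,0],[0,0,0,0],[0,0,0,0],[0,0,0,0],[0,0,0,0],[0,0,0,0],[0,0,0,0],[0,0,0,0]])

```text
time: 16.38
tool_pos: [453.3, 156.0, 36.7]
tcp_rot: [2.216, 1.571, -0.748]
contact_force: [0.4, -2.4, -0.9]
grip_width: 35.6
```

```bash
python3 look.py l5; python3 meas.py 17
```

```text
16.425 [453.3 156.   36.7] [ 0.7 -3.7 -1.1]
291 218
crop origin 221 158
16.475 [453.3 156.   36.7] [-0.4 -4.3 -1.8]
front (s,lat): [[-86.0, 10.0], [-86.0, 5.0], [-84.0, 7.0], [-84.0, 2.0], [-82.0, 9.0], [-82.0, 4.0], [-82.0, -1.0]] 91 joint~ 71.08669400577743
rim u max 321.9 at v 224.4 ; v max 236.9 at u 313.4
```

View pics/l5.png

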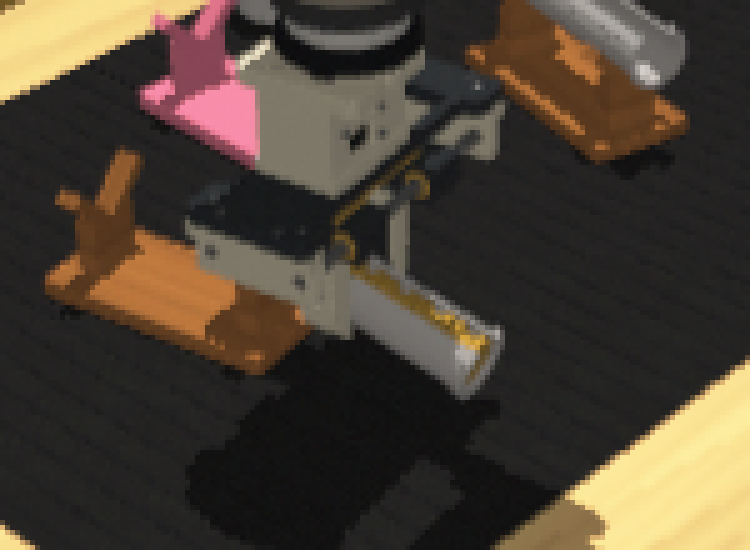

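Brass is now appearing in the mouth, around crop (485,345), and true travel is about 60 mm. Transit back adds about 7 mm, so I go now after a short pause.

>>> send_rows(moves=[[0,0,0,0],[0,0,0,0],[-13,0,0,0],[-20,0,-10,0],[-10,0,-30,0],[0,0,-35,0],[0,0,-25,0],[8,0,-10,0]])

```text
time: 17.48
tool_pos: [562.8, 176.2, 72.4]
tcp_rot: [-3.0, 1.569, 0.32]
contact_force: [0.2, -0.2, -4.9]
grip_width: 35.6
```

>>> send_rows(moves=[[8,0,0,0],[6,0,0,0],[5,0,0,0],[1,0,0,0],[1,0,0,0],[0,0,0,0]])

```text
time: 18.23
tool_pos: [562.1, 175.5, 51.3]
tcp_rot: [3.007, 1.569, 0.044]
contact_force: [5.4, -1.1, 2.7]
grip_width: 35.1
```

```bash
python3 look.py l6; python3 meas.py 0
```

```text
18.275 [562.  175.5  51.3] [ 5.1 -1.1  3.7]
257 202
crop origin 187 142
18.325 [562.  175.6  51.3] [ 4.8 -1.   3.8]
front (s,lat): [[-101.0, 9.0], [-99.0, 11.0], [-98.0, 5.0], [-96.0, 7.0], [-96.0, 1.0], [-94.0, 8.0], [-93.0, 3.0]] 76 joint~ 85.90722509449812
rim u max 287.5 at v 202.1 ; v max 213.1 at u 281.2
```

View pics/l6.png

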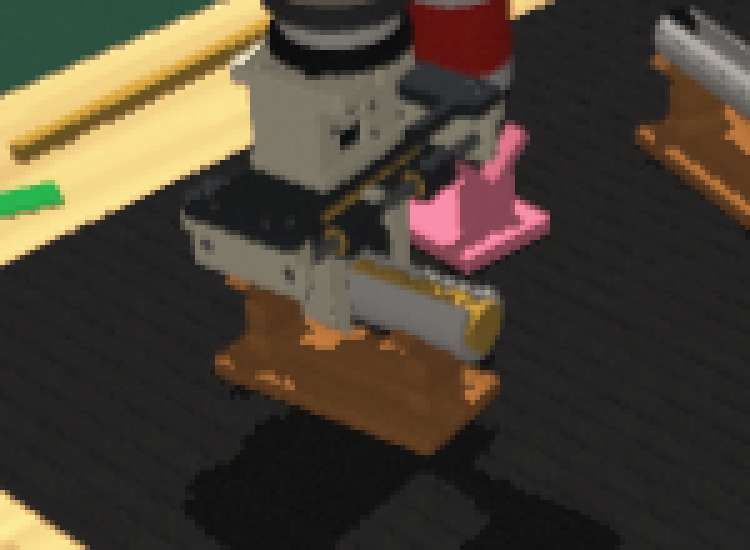

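The brass disc now fills the mouth flush with the rim, at crop (485,320), with travel about 68 mm. The tube is seated, so I release, back straight up and move aside for a top check.

>>> send_rows(hand=1, moves=[[0,0,0,0],[0,0,0,0],[0,0,0,0],[0,0,0,0],[0,0,0,0],[0,0,0,0]])

```text
time: 19.08
tool_pos: [561.5, 175.6, 50.7]
tcp_rot: [0.768, 1.571, -2.195]
contact_force: [-0.5, -0.3, 0.5]
grip_width: 89.9
```

>>> send_rows(moves=[[-5,0,0,0],[-15,0,0,0],[-30,0,0,0],[-35,0,0,0],[-35,0,0,0],[-30,0,0,0],[-15,0,0,0],[0,0,0,0]])

```text
time: 20.08
tool_pos: [561.9, 175.6, 216.9]
tcp_rot: [3.095, 1.568, 0.132]
contact_force: [-0.4, 0.5, 0.1]
grip_width: 91.9
```

>>> send_rows(moves=[[0,20,15,0],[0,40,20,0],[0,45,20,0],[0,45,20,0],[0,45,20,0],[0,45,20,0],[0,30,10,0],[0,0,0,0]])

```text
time: 21.08
tool_pos: [485.5, -114.0, 214.4]
tcp_rot: [-0.43, 1.568, 2.886]
contact_force: [1.2, -0.4, -0.4]
grip_width: 91.8
```

```bash
python3 - <<'E'
from h import *
from plant import capture,get_obs
import meas
t=capture("top");s=capture("side");o=get_obs();print(o["time"],o["tool_pos"].round(0))
meas.meas(s,[562,174.5,51.5],0)
def m(c):
    hsv=cv2.cvtColor(c["image"][115:225,235:320],cv2.COLOR_RGB2HSV)
    for n,k in(("all",((hsv[...,1]<50)&(hsv[...,2]>90))),("yel",(hsv[...,0]>18)&(hsv[...,0]<35)&(hsv[...,1]>100)&(hsv[...,2]>120))):
        p=(np.argwhere(k)[:,::-1]+[235,115]).astype(np.float32);r=cv2.minAreaRect(p);b=ray(c,cv2.boxPoints(r),70);print(n,r,b[:,:2].round(0).tolist())
m(t)
o=np.zeros((550,800,3),np.uint8);o[:550,:425]=cv2.resize(t["image"][115:225,235:320][:,:,::-1],None,fx=5,fy=5,interpolation=cv2.INTER_NEAREST)
b=cv2.resize(s["image"][175:240,215:300][:,:,::-1],None,fx=4.4,fy=4.4,interpolation=cv2.INTER_NEAREST);o[:b.shape[0],426:426+b.shape[1]]=b
cv2.imwrite("pics/fin.png",o)
a=pickle.load(open("top0.pkl","rb"))["image"]
for nm,(y0,y1,x0,x1) in dict(tube_b=(125,215,380,430),tin=(55,105,370,412)).items(): print(nm,"mean abs diff",np.abs(a[y0:y1,x0:x1].astype(int)-t["image"][y0:y1,x0:x1]).mean().round(2))
E
```

```text
21.175 [ 486. -112.  215.]
front (s,lat): [[-101.0, 11.0], [-98.0, 7.0], [-96.0, 8.0], [-95.0, 3.0], [-94.0, 10.0], [-93.0, 4.0], [-92.0, 11.0]] 75 joint~ 85.88240501760265
rim u max 287.8 at v 201.9 ; v max 212.8 at u 281.5
all ((275.7416687011719, 168.23580932617188), (66.15741729736328, 15.504019737243652), 77.98851776123047) [[642.0, 211.0], [649.0, 173.0], [485.0, 141.0], [478.0, 179.0]]
yel ((279.9044189453125, 184.90298461914062), (34.29468536376953, 8.233746528625488), 79.11447143554688) [[562.0, 183.0], [565.0, 163.0], [481.0, 149.0], [477.0, 169.0]]
tube_b mean abs diff 39.31
tin mean abs diff 7.31
```

View pics/fin.png

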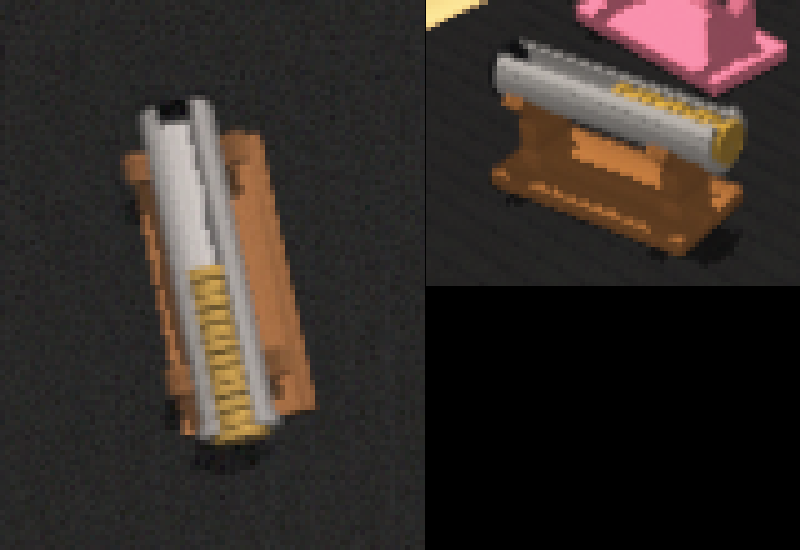

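```bash
python3 -c "
from plant import close_job
print(close_job())"
```

```text
the job is handed in; nothing more can be done
None
```

The job is handed in. The tube is back on its own rest with the first roller's front face about flush with the rim, and the run took about 21 s of the 51 s allowed. The handover reported no verdict.

**How it was done:** the moves could not tilt the tool. I gripped the tube at its middle, lifted it 60 mm and carried it 110 mm towards its mouth. There I lowered it so the rest's near support pushed the tail up and pivoted the tube mouth-down in the pads. The first pass, at about 15 then 19 degrees by geometry, brought the rollers to about 52 mm. I levelled the tube on the rest and made a second pass at about 17 degrees. Then I seated it, let go and backed off.

**Last checks:**
- **Rollers:** travel came out at about 69 mm from the top view and 68 mm from the side view, against 70 mm for level. Both rest on a start value of about 15 mm, good to about 2 mm. The brass disc is seen filling the mouth.
- **Tube:** it lies within a few millimetres of its first position, slot up and mouth the same way. The axis direction read about 1 degree different.
- **Robot:** open, touching nothing, about 215 mm up.
- **Other tube and tin:** the picture comparison was inconclusive. The large change at the other tube (39) most likely comes from the arm hanging above it at that moment, and the tin's was small (7). The gripper passed high above the other tube and stayed clear of the tin, and no contact showed in the force readings.

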